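Set the hall tray again after dusting

ROBOT

A 6-joint arm with a two-finger parallel gripper is mounted at the origin on the work surface. World frame = base frame: x ahead of the robot, y to its left, z up, the work surface at z = 0. Lengths are in mm, angles in rad, forces in N, time in s.
With the tool pointing down it reaches from about 300 to 775 mm from the base axis. Payload 14.6 kg.
Tool frame: the origin (TCP) lies at the very end of the fingers, on their centre line; the grasp point (between the pads) lies 19 mm behind it; z points along the fingers, y is the line along which they close (so a half turn about z gives the same grasp; the last joint's range is limited). The gripper opens to 94 mm and grips with 3 to 60 N. Pads are 16 mm wide; open, the fingers measure 119 mm over their backs; the gripper's body (75 mm by 177 mm) begins 78 mm behind the grasp point.
Start: joints at [-1.27, 0.3, 1.521, -0, 1.321, -0.067], TCP at [197.752, -513.209, 205.446] pointing down, gripper open.
Joint ranges: [-3.03, 3.03], [-0.79, 2.21], [0.23, 2.52], [-1.04, 4.18], [0, 3.07], [-2.55, 2.55]. Speed limits (rad/s): [2.22, 2.22, 2.57, 3.14, 3.14, 3.14].

INTERFACE

Orientations are given as [roll, pitch, yaw] about the fixed x, y, z axes, in that order (R = Rz(yaw) Ry(pitch) Rx(roll)).
In Python, from cell import manip, camera, get_calibration gives the robot as it stands. The module is installed in compiled form; this text tells all that it offers.
- The arm moves only by the tool jog_arm, never from a script. Its argument "plan" is one flat list of numbers, 6 for each row, row after row: the shift along the world's x, y, z in m, then the turn, a rotation vector about the world's x, y, z in degrees. A call has 1 to 20 rows; each row is the pose to reach, as a shift and turn from the pose commanded when the call began; what a row does not reach only later rows make up. A row lasts 1/10 s, in which the tool goes at most 50 mm and 8.59 degrees, less where a joint would pass 70% of its speed; a pose out of reach is approached as far as the arm can. A call with a gripper value outside its range is refused whole. "claw" is the finger opening in m, from 0 to 0.094, set as the call begins (left out, the last holds). The fingers move at their own pace and stop on an object; "force" is the grip in N (left out, the last holds). Time passes only in rows, so rows that repeat a pose let the fingers close. It gives the time, the measured TCP pose, the force, the opening and the grip force at its end, in the units of the state.
- manip.read_state(): the state, without advancing time (a new reading comes with each control period).
- camera(name): name is "scene" or "top" or "wrist"; returns (picture, depth): 384x512x3 uint8, red, green, blue; 384x512 float32, mm along the optical axis (not along the pixel's ray), 0 where there is no reading.
- get_calibration(name): a dict with "fx", "fy", "cx", "cy" (pixels), "origin" and "attitude" of the camera in the world. Camera axes: x right, y down, z forward; pixel columns grow to the right and rows downward; lengths in mm; the calibration is good to about 2 mm. A picture is of the moment at which its call begins: read the wrist's pose just before it. get_calibration takes no time and is no camera call; for the wrist camera it gives the pose at the moment of the call.
- manip.sign_off(): hands the job in; it is judged then, once.
The state is a dict: "clock": time; "joints": joint angles; "qd": joint speeds; "effort": joint torques, N m; "eef_pos": TCP position; "eef_rot": TCP orientation; "wrist_force": force on the tool from outside, world axes, zero at the start; "moment": the same for the moment, N m; "finger_gap": finger opening in mm; "finger_force": force on a finger pad.
Only numpy, scipy, OpenCV 4.12 (cv2) and the standard library are available. Lean on these libraries where they do the work, as an engineer would, in place of code of your own. Each camera call takes 0.05 s, during which the arm holds its last target. There are 200 camera calls.

TASK

The hall tray has been wiped, and its things are still lying on the cork mat: please lay the tray again, with left and right as seen from the robot's side of the console. Set the ring dish down gently at the left end and lay the remote at the right end, straight across the tray with its infrared window away from the robot, each midway between front and back and about 2.5 cm clear of its end rim; lay the bottle opener halfway between those two, parallel to the remote and also midway between front and back, its head away from the robot, and put the whistle in the ring dish. Leave the candle, the glasses case and the potted succulent where they stand.

Things in the scene. Friction and masses are not known exactly. Their poses are not given: they have to be found in the camera images.
- tray: dark wooden tray, fixed, outside 200 (x) by 360 mm (y), in the left or right half of the console, turned up to 0.25 rad. Origin: centre of its underside, on the console; x points to the back, away from the robot, y to the left end as seen from the robot. Floor 8 mm above the origin, clear 184 by 344 mm; rims 8 mm wide, tops 22 mm above the origin. A small brass handle outside each end
- mat: cork mat, fixed, 360 (x) by 380 (y) by 3 mm, lying in the other half of the console; the four loose things start on it, spread apart. Origin: centre of its underside
- ring_dish: small round white ceramic ring dish, 110 g, 70 mm across the rim, 58 mm across the foot, 17 mm high, wall 5 mm, inner floor 5 mm above its underside. Origin: centre of its underside, z up. Can be gripped across its rim from above
- remote: black remote with rubber keys up, 120 g, 150 mm long (x), 44 wide (y), 18 high. +x points to the front end with the amber infrared window at its edge, small red round key and key ring. Origin: on the underside, 20 mm behind mid-length (body from x = -55 to +95 mm); mid-length and balance point at x = +20 mm. On the mat it points away from the robot, within 0.6 rad
- opener: stainless bottle opener, 130 g, flat, 130 mm long (x), 8 thick: handle 16 mm wide from x = -40 to +55 mm, then a round open head 37 mm wide to x = +90. +x points to the head. Origin: on the underside, on the handle's middle line; mid-length, about the balance point, is at x = +25 mm, on the handle. On the mat the head points away from the robot, within 0.6 rad
- whistle: red plastic pea whistle, 18 g, lying on its flat side, 42 mm long (x), 24 wide (y), 20 high: a round barrel 24 mm in diameter, its axis upright, centred at x = -9 mm, and a mouthpiece 8 mm thick that runs off it towards +x along the +y side (y = 4 to 12 mm). Origin: on the underside, in the middle of the length
- candle: bystander: amber glass candle jar with a wooden lid, 75 mm in diameter, 90 mm high, standing behind the tray. Origin: centre of its underside
- glasses_case: bystander: blue glasses case, 158 mm long (its y) by 62 by 38 mm high, lying in front of the tray. Origin: centre of its underside
- succulent: bystander: succulent in a terracotta pot 76 mm across, about 100 mm high with its leaves, standing behind the tray. Origin: centre of its underside
There are look-alikes about, which are no part of the job. There is more than one size of the remote; the one meant has the size given above.

How it is judged (in metres and radians):
At the end, for the whole second after the job is handed in: Flat on the tray floor: dish at left end, remote at right end (window to the back), edges 25±13 mm from the end rims; opener (head to the back) within 15 mm of halfway; all midway front to back ±14 mm, remote and opener straight within 10°. Whistle in the dish. All released, at rest (y of ring_dish in the frame of tray between 0.099 and 0.125 m and x of ring_dish in the frame of tray between -0.014 and 0.014 m and z of each of ring_dish, remote, opener in the frame of tray below 0.012 m and angle between each of ring_dish, remote, opener's own z axis and vertical below 0.08 rad and y of remote in the frame of tray between -0.139 and -0.111 m and x of remote in the frame of tray between -0.034 and -0.006 m and angle between the x axis of remote and the x axis of tray, either way round below 0.17 rad and horizontal distance between opener and ring_dish between 0.108 and 0.141 m and horizontal distance between opener and remote between 0.099 and 0.132 m and y of opener in the frame of tray between -0.035 and 0.015 m and x of opener in the frame of tray between -0.039 and -0.011 m and angle between the x axis of opener and the x axis of remote, either way round below 0.2 rad and horizontal distance between whistle and ring_dish below 0.016 m and z of whistle in the frame of ring_dish below 0.016 m and linear speed of each of ring_dish, remote, opener, whistle below 0.01 m/s); the robot touches nothing.
It fails at once if the ceramic dish is dropped or slammed down on the tray (faster than 0.5 m/s, a fall of over about 13 mm) (linear speed of ring_dish above 0.5 m/s and horizontal distance between ring_dish and tray below 0.2 m and z of ring_dish in the frame of tray below 0.035 m).
It fails at once if the candle is disturbed (moved more than 15 mm) (distance of candle from where it was at the start of the episode above 0.015 m).
It fails at once if the glasses case is disturbed (moved more than 15 mm) (distance of glasses_case from where it was at the start of the episode above 0.015 m).
It fails at once if the succulent is disturbed (moved more than 15 mm) (distance of succulent from where it was at the start of the episode above 0.015 m).
It also fails if it takes over 112 s, if anything falls off the work surface, if the arm or the gripper's body presses on something with over 40 N, if the wrist force passes 120 N, or if a joint passes its speed limit or range.

## Working session

There is one attempt and no reset: what is moved stays moved. The work goes in short steps, Python scripts to look and compute and a tool call to move; the robot and the scene stay as the last step left them, time stands still between calls to the robot, and variables do not carry over. Pictures are saved under pics/ and viewed, at most 14 in all, crops included, and the job is handed in when it is done.

Besides the shell and the picture viewer there is one more tool, called after "Emit:" as a command line: name --argument value ..., lists and objects as JSON in quotes. jog_arm: Moves the arm, as the interface text tells. Its arguments: {"type":"object","properties":{"plan":{"type":"array"},"claw":{"type":"number"},"force":{"type":"number"}},"required":["plan"]}

```bash
mkdir -p pics; python3 - <<'E'
from cell import manip,camera,get_calibration
import cv2,numpy as np
for n in("top","scene"):
    p,d=camera(n); np.savez(f"pics/{n}0.npz",p=p,d=d); cv2.imwrite(f"pics/{n}0.png",cv2.resize(p[:,:,::-1],(800,600),interpolation=cv2.INTER_CUBIC))
    print(n,get_calibration(n))
print(manip.read_state())
E
```

```text
top {'fx': 451.8763934075719, 'fy': 451.8763934075719, 'cx': 259.70188547614265, 'cy': 193.6671527941131, 'origin': array([ 373.01598982,  118.21650265, 1724.19395614]), 'attitude': array([-3.08724209e+00, -6.53988974e-04, -1.56848175e+00])}
scene {'fx': 439.0490649300715, 'fy': 439.0490649300715, 'cx': 258.6406582541299, 'cy': 190.25437213430837, 'origin': array([1006.34565363, -583.87516235,  988.43863348]), 'attitude': array([-2.37723265,  0.01066562,  0.63551486])}
{'clock': 0.1, 'joints': array([-1.26958216e+00,  3.00377345e-01,  1.52153421e+00, -2.99628713e-05,
        1.32071122e+00, -6.66014531e-02]), 'qd': array([-0.00127113,  0.00011391, -0.00079938,  0.00035872, -0.00044667,
        0.00012054]), 'effort': array([ 1.17676507e-03, -5.32645547e+01, -3.53283548e+01,  7.09357113e-02,
        2.34822108e-02, -3.42755345e-05]), 'eef_pos': array([ 197.68408521, -512.9824811 ,  204.95759003]), 'eef_rot': array([-3.14056289e+00, -3.95975327e-05,  3.67823033e-01]), 'wrist_force': array([ 0.15715165, -0.1228128 ,  0.29394973]), 'moment': array([-0.00998927, -0.01683367,  0.03636576]), 'finger_force': 0.0, 'finger_gap': 94.09211726397159}
```

View pics/top0.png

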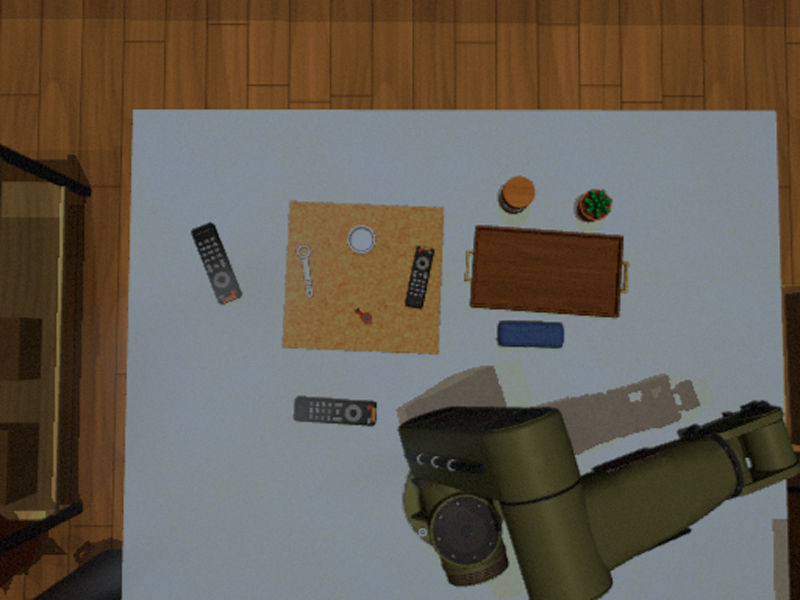

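The top view shows the tray on the right (800-px corners about (476,227), (622,237), (618,317), (471,306)). The mat is on the left, with the dish at (361,239), opener at (305,270), remote at (419,277) and whistle at (363,316). The two larger remotes off the mat are look-alikes.

```bash
cat > h.py <<'E'
import numpy as np,cv2
from scipy.spatial.transform import Rotation as R
from cell import manip,camera,get_calibration
def w(cal,uv,z):
    """pixels (native) -> world at height z (mm)"""
    uv=np.atleast_2d(np.asarray(uv,float)); A=R.from_euler('xyz',cal['attitude']).as_matrix()
    r=np.c_[(uv[:,0]-cal['cx'])/cal['fx'],(uv[:,1]-cal['cy'])/cal['fy'],np.ones(len(uv))]@A.T
    return cal['origin']+r*((z-cal['origin'][2])/r[:,2])[:,None]
def px(cal,P):
    A=R.from_euler('xyz',cal['attitude']).as_matrix(); q=(np.atleast_2d(P)-cal['origin'])@A
    return np.c_[q[:,0]/q[:,2]*cal['fx']+cal['cx'],q[:,1]/q[:,2]*cal['fy']+cal['cy']]
def snap(n,f):
    cal=get_calibration(n);p,d=camera(n);np.savez(f"pics/{f}.npz",p=p,d=d,**cal)
    cv2.imwrite(f"pics/{f}.png",cv2.resize(p[:,:,::-1],(800,600),interpolation=cv2.INTER_CUBIC)); return cal,p,d
E
python3 - <<'E'
from h import *
np.set_printoptions(suppress=True,precision=1)
c=get_calibration("top");s=.64
for n,z,pts in [("tray",22,[(476,227),(622,237),(618,317),(471,306)]),("mat",3,[(290,201),(443,207),(438,354),(283,348)]),("dish",20,[(361,239)]),("opener tail,head",9,[(310,296),(304,245)]),("remote tail,front",21,[(414,307),(425,247)]),("whistle",18,[(363,316)]),("candle",90,[(518,192)]),("succ",90,[(595,203)]),("case",38,[(530,334)])]:
    print(n,w(c,np.array(pts)*s,z)[:,:2].tolist())
st=manip.read_state();wc=get_calibration("wrist");print(wc)
T=R.from_euler('xyz',st['eef_rot']);print("cam in tool",T.inv().apply(wc['origin']-st['eef_pos']),(T.inv()*R.from_euler('xyz',wc['attitude'])).as_matrix())
E
```

```text
tray [[649.9196356480443, -52.79068831390791], [626.3272847350504, -407.1038922493167], [432.05261120412956, -394.6707170383837], [457.78717090426187, -40.127064950188924]]
mat [[716.3425535882129, 402.75701242343206], [702.3671828303909, 26.31822534708577], [341.6753721004783, 38.675593728358294], [355.3665744640028, 415.732647282311]]
dish [[620.2056222672302, 226.45756150888252]]
opener tail,head [[481.88341688362686, 350.4739965556787], [606.7109439036321, 366.34257603667135]]
remote tail,front [[455.0958809150886, 97.45113907619007], [600.9003401347089, 71.0072564382544]]
whistle [[433.16898618868214, 220.67071734832274]]
candle [[721.5321461408304, -144.42138677686705]]
succ [[696.0145997367889, -324.1708207812686]]
case [[390.42475414147316, -179.25292643517378]]
{'fx': 287.74782979745686, 'fy': 287.74782979745686, 'cx': 254.1377527237496, 'cy': 194.52672324852458, 'origin': array([ 262.5, -488.3,  385.7]), 'attitude': array([ 2.9,  0. , -1.2])}
cam in tool [  69.4    0.1 -180.8] [[-0.  -1.  -0.2]
 [ 1.  -0.   0. ]
 [-0.  -0.2  1. ]]
```

Emit:
jog_arm --plan '[0.275, 0.29, 0, 0, 0, -21, 0.275, 0.29, 0, 0, 0, -21, 0.275, 0.29, 0, 0, 0, -21, 0.275, 0.29, 0, 0, 0, -21, 0.275, 0.29, 0, 0, 0, -21, 0.275, 0.29, 0, 0, 0, -21, 0.275, 0.29, 0, 0, 0, -21, 0.275, 0.29, 0, 0, 0, -21, 0.275, 0.29, 0, 0, 0, -21, 0.275, 0.29, 0, 0, 0, -21, 0.275, 0.29, 0, 0, 0, -21, 0.275, 0.29, 0, 0, 0, -21]'

```text
clock: 1.3
eef_pos: [471.9, -224.4, 205.4]
eef_rot: [3.142, 0.0, -0.001]
wrist_force: [-0.7, -0.1, -0.3]
finger_gap: 93.9
finger_force: 0.0
```

```bash
python3 -c "
from h import *
snap('wrist','tray1');print(manip.read_state()['eef_pos'])"
```

```text
[ 472.00371093 -224.31115825  205.47798951]
```

Emit:
jog_arm --plan '[0, 0.444, 0, 0, 0, 0, 0, 0.444, 0, 0, 0, 0, 0, 0.444, 0, 0, 0, 0, 0, 0.444, 0, 0, 0, 0, 0, 0.444, 0, 0, 0, 0, 0, 0.444, 0, 0, 0, 0, 0, 0.444, 0, 0, 0, 0, 0, 0.444, 0, 0, 0, 0, 0, 0.444, 0, 0, 0, 0, 0, 0.444, 0, 0, 0, 0, 0, 0.444, 0, 0, 0, 0, 0, 0.444, 0, 0, 0, 0]'

```text
clock: 2.55
eef_pos: [473.0, 219.4, 205.5]
eef_rot: [3.141, 0.0, -0.0]
wrist_force: [-0.1, -0.3, -0.4]
finger_gap: 94.3
finger_force: 0.0
```

```bash
python3 -c "
from h import *
snap('wrist','mat1');print(manip.read_state())"
```

```text
{'clock': 2.6, 'joints': array([ 3.63855211e-01,  2.36115171e-01,  1.60149069e+00, -1.07976325e-04,
        1.30387608e+00,  1.93547441e+00]), 'qd': array([-0.00057774, -0.00265672, -0.00229502,  0.00112348, -0.00017112,
        0.00325785]), 'effort': array([ 7.06205126e-01, -4.90337527e+01, -3.51868379e+01,  1.99676469e-03,
       -7.70748407e-02, -1.34841684e-02]), 'eef_pos': array([473.07644908, 219.28640121, 205.55664122]), 'eef_rot': array([ 3.14153483e+00, -1.40575563e-04, -7.94395883e-04]), 'wrist_force': array([ 0.6814722 , -0.37961335,  0.31853637]), 'moment': array([ 0.0324512 ,  0.00165622, -0.02394124]), 'finger_force': 0.0, 'finger_gap': 94.08776035727873}
```

View pics/mat1.png

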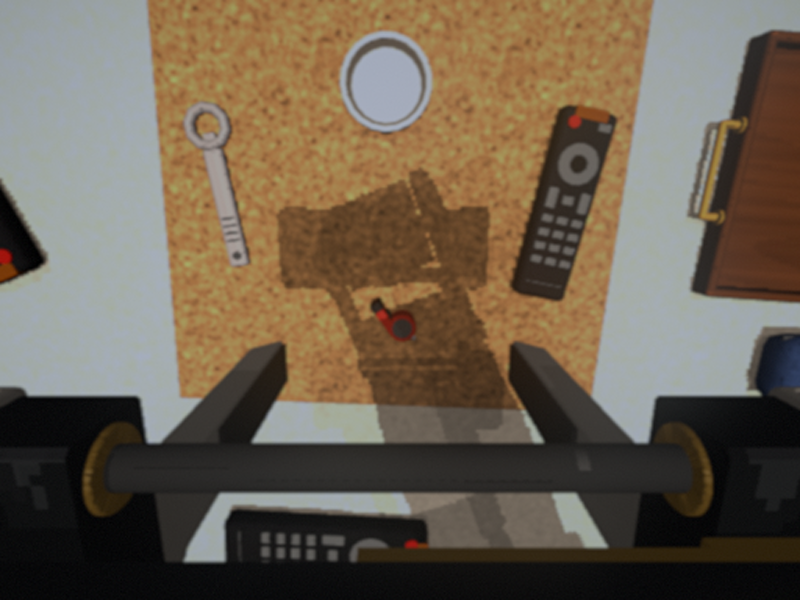

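View pics/tray1.png

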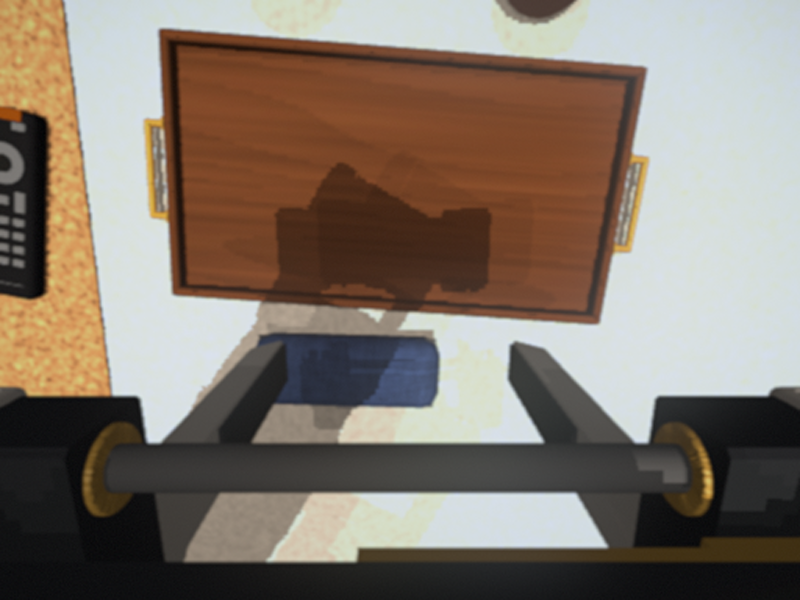

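Mat view: dish rim centre is near (386,81), and the opener runs from head (208,126) to tail (239,263). The remote runs from window (590,113) to tail (538,294), and the whistle barrel is at (402,326) with its mouthpiece tip at (376,303). Tray view: outer rim corners are (161,30), (646,68), (600,323) and (174,293).

```bash
python3 - <<'E'
from h import *
np.set_printoptions(suppress=True,precision=1)
def ld(f): return np.load(f"pics/{f}.npz")
def wp(c,pts,z): return w(c,(np.array(pts)+.5)*.64-.5,z)[:,:2]
t=ld('tray1');m=ld('mat1')
C=wp(t,[(161,30),(646,68),(600,323),(174,293)],22); r=cv2.minAreaRect(C.astype(np.float32)); print("tray",C.tolist(),C.mean(0),r)
y=(C[0]+C[3]-C[1]-C[2]);x=C[0]+C[1]-C[2]-C[3];print("yaw",np.arctan2(-y[0],y[1]),np.arctan2(x[1],x[0]))
# floor corners inner: depth check
d=m['d'];print("depth at dish rim/mat ok")
p=m['p'];hsv=cv2.cvtColor(p,cv2.COLOR_RGB2HSV)
H,S,V=cv2.split(hsv)
def comp(mask,box):
    q=np.zeros_like(mask);x0,y0,x1,y1=[int(v*.64) for v in box];q[y0:y1,x0:x1]=mask[y0:y1,x0:x1]
    n,l,s,c=cv2.connectedComponentsWithStats(q.astype(np.uint8));k=1+np.argmax(s[1:,4]);yy,xx=np.nonzero(l==k);return np.c_[xx,yy].astype(float)
for n,mask,box,z in [("dish",S<60,(325,15,450,145),20),("opener",(S<80),(175,90,255,275),11),("remote",(V<75)|(S<60),(505,95,625,305),21),("whistle",((H<6)|(H>174))&(S>140)|(V<30),(360,290,425,345),18)]:
    P=w(m,comp(mask,box),z)[:,:2].astype(np.float32);(c,sz,a)=cv2.minAreaRect(P);b=cv2.boxPoints((c,sz,a));print(n,len(P),np.array(c),np.array(sz),a,"mean",P.mean(0))
    if n=="dish":print(cv2.minEnclosingCircle(P))
print("man remote",wp(m,[(590,113),(538,294)],21).tolist(),"front corners",wp(m,[(563,108),(616,122),(514,290),(563,299)],21).tolist())
print("man opener",wp(m,[(208,126),(239,263)],11).tolist()); print("man whistle barrel, tip",wp(m,[(402,326),(376,303)],20).tolist())
print("man dish",wp(m,[(386,81),(340,81),(432,81)],20).tolist())
E
```

```text
tray [[655.7370045866286, -53.44212976597285], [630.4323545856306, -408.2681211130354], [434.4132396633568, -395.5177817902281], [460.55813054360414, -39.33025240463772]] [ 545.3 -224.1] ((545.2493286132812, -224.49258422851562), (357.14556884765625, 196.4282684326172), 85.86458587646484)
yaw -0.07223494668828782 -0.0685589322476101
depth at dish rim/mat ok
dish 3034 [622.6 227.7] [69.3 68.2] 46.31514358520508 mean [623.  227.8]
((622.36279296875, 227.82745361328125), 34.87060546875)
opener 1520 [547.  361.3] [129.2  35.6] 8.606626510620117 mean [553.4 362.3]
remote 4116 [530.9  89.7] [ 45.1 146.9] 78.27518463134766 mean [531.2  89.4]
whistle 176 [432.5 221.5] [34.2 22.9] 78.27267456054688 mean [435.2 221.5]
man remote [[600.804883075262, 73.14199312656291], [460.40285221094007, 101.98205914081313]] front corners [[604.3324045982622, 93.89744425704403], [594.4175851217042, 52.708751777889404], [463.81769818900125, 122.17408050958268], [456.1151432412787, 80.79019320185608]]
man opener [[593.0412775725199, 367.22076367471215], [484.9925915819444, 352.1881053018609]]
man whistle barrel, tip [[432.37906320134624, 215.129660961429], [452.512957806265, 236.97943494935217]]
man dish [[623.3089822044435, 227.47111512991353], [623.322593330446, 261.83892954824756], [623.2953703745133, 193.10152330836956]]
```

Emit:
jog_arm --plan '[0.15, 0.007, -0.14, 0, 0, 0, 0.15, 0.007, -0.14, 0, 0, 0, 0.15, 0.007, -0.14, 0, 0, 0, 0.15, 0.007, -0.14, 0, 0, 0, 0.15, 0.007, -0.14, 0, 0, 0, 0.15, 0.007, -0.14, 0, 0, 0, 0.15, 0.007, -0.16, 0, 0, 0, 0.15, 0.007, -0.18, 0, 0, 0, 0.15, 0.007, -0.19, 0, 0, 0, 0.15, 0.007, -0.197, 0, 0, 0, 0.15, 0.007, -0.197, 0, 0, 0, 0.15, 0.007, -0.197, 0, 0, 0]'

```text
clock: 3.8
eef_pos: [623.2, 227.9, 9.8]
eef_rot: [-3.141, -0.002, 0.001]
wrist_force: [0.4, 0.9, -0.3]
finger_gap: 94.0
finger_force: 0.0
```

Emit:
jog_arm --plan '[0, 0, 0, 0, 0, 0, 0, 0, 0, 0, 0, 0, 0, 0, 0, 0, 0, 0, 0, 0, 0, 0, 0, 0, 0, 0, 0, 0, 0, 0, 0, 0, 0, 0, 0, 0, 0, 0, 0.01, 0, 0, 0, 0, 0, 0.03, 0, 0, 0, 0, 0, 0.06, 0, 0, 0, 0, 0, 0.1, 0, 0, 0, 0, 0, 0.1, 0, 0, 0]' --claw 0.05 --force 15

```text
clock: 4.9
eef_pos: [625.0, 228.5, 115.0]
eef_rot: [-3.139, -0.009, 0.001]
wrist_force: [0.2, 0.6, -0.1]
finger_gap: 68.2
finger_force: 15.0
```

Emit:
jog_arm --plan '[-0.071, -0.34, 0, 0, 0, -4, -0.071, -0.34, 0, 0, 0, -4, -0.071, -0.34, 0, 0, 0, -4, -0.071, -0.34, 0, 0, 0, -4, -0.071, -0.34, 0, 0, 0, -4, -0.071, -0.34, 0, 0, 0, -4, -0.071, -0.34, 0, 0, 0, -4, -0.071, -0.34, 0, 0, 0, -4, -0.071, -0.34, 0, 0, 0, -4, -0.071, -0.34, 0, 0, 0, -4, -0.071, -0.34, -0.03, 0, 0, -4, -0.071, -0.34, -0.05, 0, 0, -4, -0.071, -0.34, -0.06, 0, 0, -4, -0.071, -0.34, -0.06, 0, 0, -4, -0.071, -0.34, -0.06, 0, 0, -4]'

```text
clock: 6.4
eef_pos: [552.3, -111.8, 49.2]
eef_rot: [3.141, -0.001, -0.068]
wrist_force: [-0.6, 0.1, -1.5]
finger_gap: 68.2
finger_force: 15.0
```

```bash
python3 -c "
from h import *
snap('wrist','dishhold');s=manip.read_state();print(s['eef_pos'],s['eef_rot'],s['wrist_force'],s['finger_gap'])
snap('scene','sc1')"
```

```text
[ 552.40714967 -111.96369414   49.5009068 ] [ 3.14132536e+00 -1.45248257e-03 -6.79408199e-02] [ 0.38361793 -0.56068537 -0.5835712 ] 68.22353578863783
```

View pics/dishhold.png

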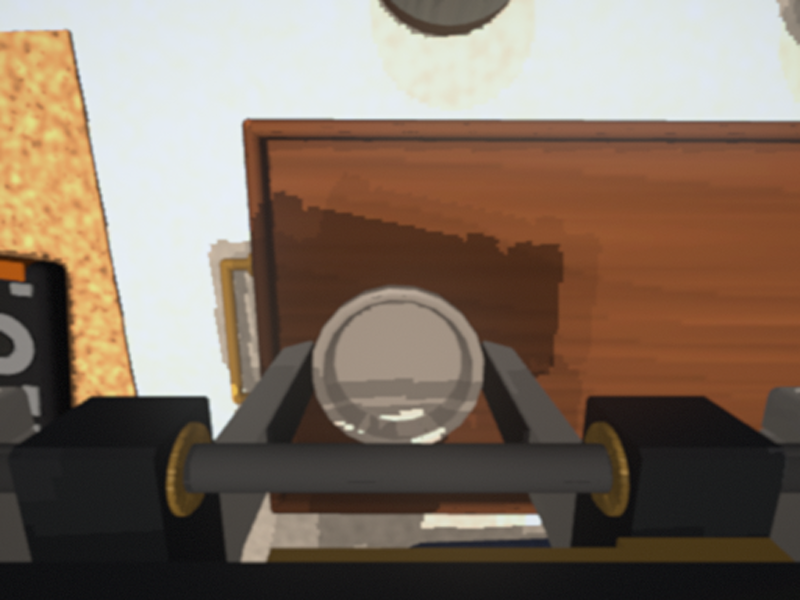

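The dish is held level in the fingers over the left end (rim centre about (398,366)). The tray's back-left outer corner is at (247,121) and its front edge at about y=512.

```bash
python3 - <<'E'
from h import *
m=np.load("pics/dishhold.npz")
f=lambda p,z:w(m,(np.array(p)+.5)*.64-.5,z)[:,:2]
C=f([(247,121),(272,513),(797,121)],22);print(C)
a=-.07;X=np.array([np.cos(a),np.sin(a)]);Y=np.array([-np.sin(a),np.cos(a)])
print("centre from corners",C[0]-100*X-180*Y,C[1]+100*X-180*Y)
ctr=f([(398,366)],49.5+10.5)[0];print("dish now",ctr)
E
```

```text
[[ 656.0139125   -53.81804104]
 [ 459.0486791   -38.02057503]
 [ 639.89014983 -291.44166794]]
centre from corners [ 543.66909995 -226.38293635] [ 546.2140666  -224.57403981]
dish now [ 553.82177851 -112.38711897]
```

Emit:
jog_arm --plan '[-0.001, -0.001, -0.008, 0, 0, 0, -0.001, -0.001, -0.016, 0, 0, 0, -0.001, -0.001, -0.022, 0, 0, 0, -0.001, -0.001, -0.027, 0, 0, 0, -0.001, -0.001, -0.03, 0, 0, 0, -0.001, -0.001, -0.032, 0, 0, 0, -0.001, -0.001, -0.034, 0, 0, 0, -0.001, -0.001, -0.034, 0, 0, 0, -0.001, -0.001, -0.034, 0, 0, 0, -0.001, -0.001, -0.034, 0, 0, 0]'

```text
clock: 7.5
eef_pos: [550.8, -113.2, 14.6]
eef_rot: [3.142, -0.0, -0.069]
wrist_force: [-0.7, 0.7, -1.2]
finger_gap: 68.3
finger_force: 15.0
```

Not touching yet (still hanging), so I'll lower a little further.

Emit:
jog_arm --plan '[0, 0, -0.001, 0, 0, 0, 0, 0, -0.002, 0, 0, 0, 0, 0, -0.002, 0, 0, 0, 0, 0, -0.002, 0, 0, 0]'

```text
clock: 7.9
eef_pos: [551.0, -113.3, 13.5]
eef_rot: [3.141, -0.001, -0.069]
wrist_force: [-4.6, 1.5, 11.7]
finger_gap: 68.2
finger_force: 15.0
```

Emit:
jog_arm --plan '[0, 0, 0, 0, 0, 0, 0, 0, 0, 0, 0, 0, 0, 0, 0, 0, 0, 0, 0, 0, 0.01, 0, 0, 0, 0, 0, 0.03, 0, 0, 0, 0, 0, 0.06, 0, 0, 0, 0, 0, 0.1, 0, 0, 0, 0, 0, 0.1, 0, 0, 0]' --claw 0.084

```text
clock: 8.7
eef_pos: [553.0, -113.8, 118.2]
eef_rot: [3.14, -0.008, -0.069]
wrist_force: [-0.2, -0.4, -0.4]
finger_gap: 84.4
finger_force: 0.0
```

```bash
python3 - <<'E'
from h import *
snap('wrist','after1');print(manip.read_state()['eef_pos'])
E
```

```text
[ 551.92471668 -113.51255654  115.35623051]
```

View pics/after1.png

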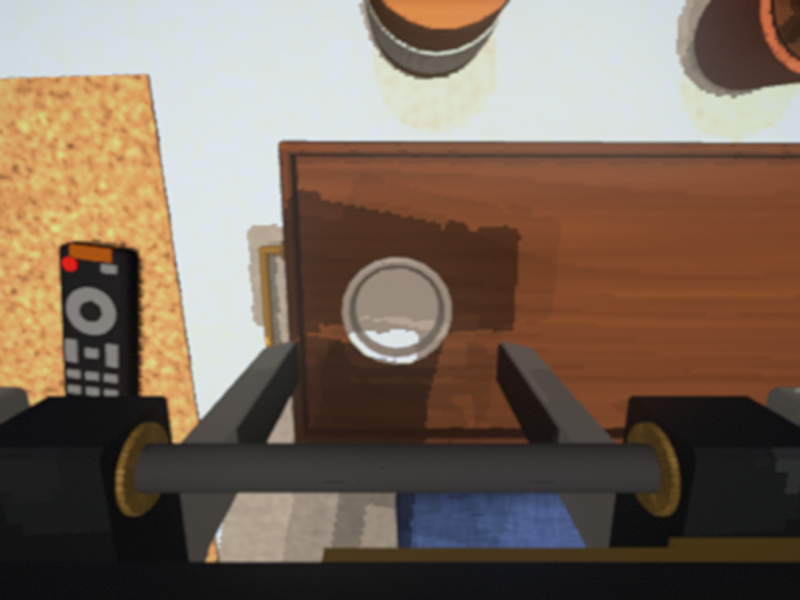

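The dish stands flat at the left end, rim centre (397,310). Next is the remote.

Emit:
jog_arm --plan '[-0.02, 0.202, 0, 0, 0, -7.6, -0.02, 0.202, 0, 0, 0, -7.6, -0.02, 0.202, 0, 0, 0, -7.6, -0.02, 0.202, 0, 0, 0, -7.6, -0.02, 0.202, -0.01, 0, 0, -7.6, -0.02, 0.202, -0.04, 0, 0, -7.6, -0.02, 0.202, -0.07, 0, 0, -7.6, -0.02, 0.202, -0.09, 0, 0, -7.6, -0.02, 0.202, -0.1, 0, 0, -7.6, -0.02, 0.202, -0.106, 0, 0, -7.6, -0.02, 0.202, -0.106, 0, 0, -7.6, -0.02, 0.202, -0.106, 0, 0, -7.6]' --claw 0.075

```text
clock: 9.95
eef_pos: [531.2, 88.7, 7.2]
eef_rot: [-3.141, -0.001, -0.201]
wrist_force: [0.2, -0.0, 0.3]
finger_gap: 75.2
finger_force: 0.0
```

```bash
python3 - <<'E'
from h import *
m=np.load("pics/after1.npz")
f=lambda p,z:w(m,(np.array(p)+.5)*.64-.5,z)[:,:2]
a=-.07;X=np.array([np.cos(a),np.sin(a)]);Y=np.array([-np.sin(a),np.cos(a)])
C=f([(280,142)],22)[0];D=f([(397,310)],25)[0];o=C-100*X-180*Y;print(C,o,D,(D-o)@X,(D-o)@Y)
E
```

```text
[656.37222204 -52.62150053] [ 544.02740949 -225.18639584] [ 551.44247761 -113.88840858] -0.38758951229963606 111.54404949791508
```

Emit:
jog_arm --plan '[0, 0, 0, 0, 0, 0, 0, 0, 0, 0, 0, 0, 0, 0, 0, 0, 0, 0, 0, 0, 0, 0, 0, 0, 0, 0, 0, 0, 0, 0, 0, 0, 0.01, 0, 0, 0, 0, 0, 0.03, 0, 0, 0, 0, 0, 0.07, 0, 0, 0, 0, 0, 0.08, 0, 0, 0]' --claw 0.03 --force 25

```text
clock: 10.85
eef_pos: [532.3, 89.0, 90.7]
eef_rot: [-3.14, -0.005, -0.201]
wrist_force: [0.2, 0.1, -1.6]
finger_gap: 43.3
finger_force: 25.0
```

Emit:
jog_arm --plan '[0.005, -0.438, 0, 0, 0, 7.6, 0.005, -0.438, 0, 0, 0, 7.6, 0.005, -0.438, 0, 0, 0, 7.6, 0.005, -0.438, 0, 0, 0, 7.6, 0.005, -0.438, 0, 0, 0, 7.6, 0.005, -0.438, 0, 0, 0, 7.6, 0.005, -0.438, 0, 0, 0, 7.6, 0.005, -0.438, 0, 0, 0, 7.6, 0.005, -0.438, 0, 0, 0, 7.6, 0.005, -0.438, 0, 0, 0, 7.6, 0.005, -0.438, 0, 0, 0, 7.6, 0.005, -0.438, 0, 0, 0, 7.6, 0.005, -0.438, -0.03, 0, 0, 7.6, 0.005, -0.438, -0.03, 0, 0, 7.6, 0.005, -0.438, -0.03, 0, 0, 7.6, 0.005, -0.438, -0.03, 0, 0, 7.6]'

```text
clock: 12.45
eef_pos: [536.4, -349.0, 57.8]
eef_rot: [3.141, -0.001, -0.068]
wrist_force: [0.1, 0.2, -2.1]
finger_gap: 43.5
finger_force: 25.0
```

```bash
python3 - <<'E'
from h import *
snap('wrist','rem1');s=manip.read_state();print(s['eef_pos'],s['eef_rot'])
E
```

```text
[ 536.35396057 -349.1824167    57.86417292] [ 3.14069843e+00 -1.47711047e-03 -6.80896401e-02]
```

View pics/rem1.png

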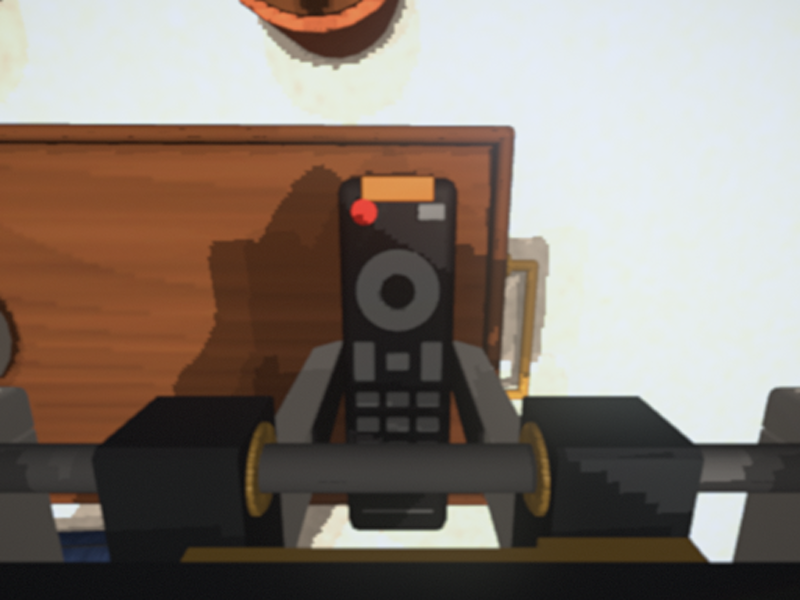

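The remote is held straight across the tray, window edge at (398,178) and tail at (398,528). The tray's back-right corner is at (514,127).

```bash
python3 - <<'E'
from h import *
m=np.load("pics/rem1.npz")
f=lambda p,z:w(m,(np.array(p)+.5)*.64-.5,z)[:,:2]
a=-.07;X=np.array([np.cos(a),np.sin(a)]);Y=np.array([-np.sin(a),np.cos(a)])
C=f([(514,127)],22)[0];print("tray ctr",C-100*X+180*Y)
o=np.array([544.2,-225]);Q=f([(398,178),(398,528)],72);print(Q,(Q-o)@np.c_[X,Y])
E
```

```text
tray ctr [ 543.67394144 -222.09729188]
[[ 610.66703436 -354.56704491]
 [ 464.16330778 -344.64871717]] [[  75.36654465 -124.60084161]
 [ -71.47211043 -124.95369163]]
```

Emit:
jog_arm --plan '[-0.002, 0.001, -0.01, 0, 0, 0, -0.002, 0.001, -0.02, 0, 0, 0, -0.002, 0.001, -0.03, 0, 0, 0, -0.002, 0.001, -0.038, 0, 0, 0, -0.002, 0.001, -0.042, 0, 0, 0, -0.002, 0.001, -0.045, 0, 0, 0, -0.002, 0.001, -0.046, 0, 0, 0, -0.002, 0.001, -0.046, 0, 0, 0, -0.002, 0.001, -0.046, 0, 0, 0]'

```text
clock: 13.4
eef_pos: [533.8, -348.2, 11.6]
eef_rot: [3.142, -0.0, -0.069]
wrist_force: [-5.8, 3.7, 9.8]
finger_gap: 44.0
finger_force: 25.0
```

Emit:
jog_arm --plan '[0, 0, 0, 0, 0, 0, 0, 0, 0, 0, 0, 0, 0, 0, 0, 0, 0, 0, 0, 0, 0.01, 0, 0, 0, 0, 0, 0.03, 0, 0, 0, 0, 0, 0.07, 0, 0, 0, 0, 0, 0.1, 0, 0, 0]' --claw 0.057

```text
clock: 14.1
eef_pos: [534.0, -348.4, 113.2]
eef_rot: [3.141, -0.001, -0.069]
wrist_force: [0.7, 0.8, 0.1]
finger_gap: 57.0
finger_force: 0.0
```

Emit:
jog_arm --plan '[0.014, 0.71, 0, 0, 0, 12.3, 0.014, 0.71, 0, 0, 0, 12.3, 0.014, 0.71, 0, 0, 0, 12.3, 0.014, 0.71, 0, 0, 0, 12.3, 0.014, 0.71, 0, 0, 0, 12.3, 0.014, 0.71, 0, 0, 0, 12.3, 0.014, 0.71, 0, 0, 0, 12.3, 0.014, 0.71, 0, 0, 0, 12.3, 0.014, 0.71, 0, 0, 0, 12.3, 0.014, 0.71, 0, 0, 0, 12.3, 0.014, 0.71, 0, 0, 0, 12.3, 0.014, 0.71, 0, 0, 0, 12.3, 0.014, 0.71, 0, 0, 0, 12.3, 0.014, 0.71, 0, 0, 0, 12.3, 0.014, 0.71, 0, 0, 0, 12.3, 0.014, 0.71, -0.03, 0, 0, 12.3, 0.014, 0.71, -0.05, 0, 0, 12.3, 0.014, 0.71, -0.05, 0, 0, 12.3, 0.014, 0.71, -0.05, 0, 0, 12.3]'

```text
clock: 16.0
eef_pos: [548.2, 361.5, 61.5]
eef_rot: [-3.141, -0.001, 0.146]
wrist_force: [-0.5, 0.9, 1.1]
finger_gap: 56.6
finger_force: 0.0
```

```bash
python3 - <<'E'
from h import *
snap('wrist','op1');s=manip.read_state();print(s['eef_pos'],s['eef_rot'])
E
```

```text
[548.46821584 361.70685187  62.14831455] [-3.14091243e+00 -1.71972237e-03  1.45673988e-01]
```

View pics/op1.png

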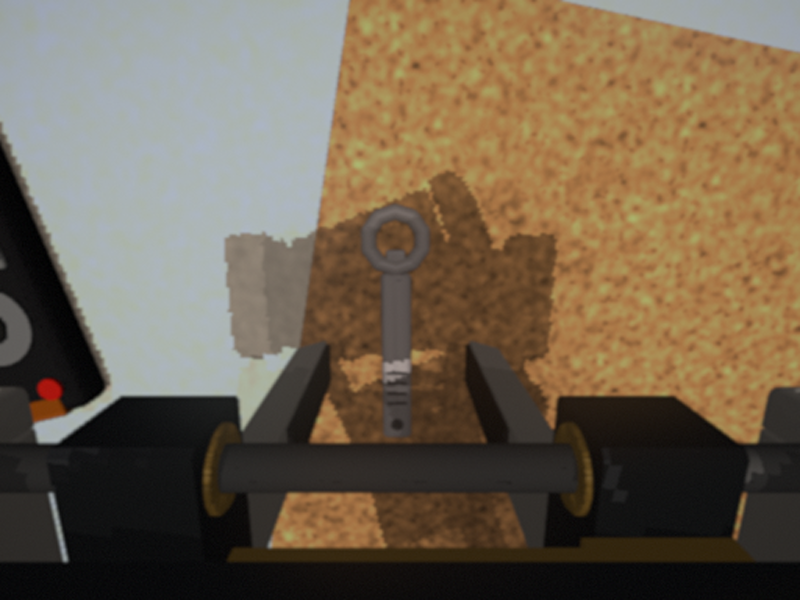

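The opener is centred between the fingers and parallel to them (head top (395,205), tail (397,437)). Descending and gripping.

Emit:
jog_arm --plan '[0, 0, -0.02, 0, 0, 0, 0, 0, -0.04, 0, 0, 0, 0, 0, -0.05, 0, 0, 0, 0, 0, -0.056, 0, 0, 0, 0, 0, -0.056, 0, 0, 0, 0, 0, -0.056, 0, 0, 0]'

```text
clock: 16.65
eef_pos: [548.2, 362.0, 5.5]
eef_rot: [-3.141, -0.001, 0.146]
wrist_force: [0.8, 0.3, 1.0]
finger_gap: 57.4
finger_force: 0.0
```

Emit:
jog_arm --plan '[0, 0, 0, 0, 0, 0, 0, 0, 0, 0, 0, 0, 0, 0, 0, 0, 0, 0, 0, 0, 0, 0, 0, 0, 0, 0, 0, 0, 0, 0, 0, 0, 0, 0, 0, 0, 0, 0, 0.01, 0, 0, 0, 0, 0, 0.03, 0, 0, 0, 0, 0, 0.07, 0, 0, 0, 0, 0, 0.08, 0, 0, 0]' --claw 0.005 --force 30

```text
clock: 17.65
eef_pos: [549.2, 362.7, 89.4]
eef_rot: [-3.139, -0.006, 0.146]
wrist_force: [0.4, 0.9, -0.6]
finger_gap: 15.7
finger_force: 30.0
```

Emit:
jog_arm --plan '[-0.005, -0.596, 0, 0, 0, -12.3, -0.005, -0.596, 0, 0, 0, -12.3, -0.005, -0.596, 0, 0, 0, -12.3, -0.005, -0.596, 0, 0, 0, -12.3, -0.005, -0.596, 0, 0, 0, -12.3, -0.005, -0.596, 0, 0, 0, -12.3, -0.005, -0.596, 0, 0, 0, -12.3, -0.005, -0.596, 0, 0, 0, -12.3, -0.005, -0.596, 0, 0, 0, -12.3, -0.005, -0.596, 0, 0, 0, -12.3, -0.005, -0.596, 0, 0, 0, -12.3, -0.005, -0.596, 0, 0, 0, -12.3, -0.005, -0.596, 0, 0, 0, -12.3, -0.005, -0.596, 0, 0, 0, -12.3, -0.005, -0.596, -0.03, 0, 0, -12.3, -0.005, -0.596, -0.03, 0, 0, -12.3, -0.005, -0.596, -0.03, 0, 0, -12.3]'

```text
clock: 19.35
eef_pos: [542.8, -233.0, 54.7]
eef_rot: [-3.141, 0.001, -0.067]
wrist_force: [-0.4, 0.5, -0.1]
finger_gap: 15.5
finger_force: 30.0
```

```bash
python3 - <<'E'
from h import *
snap('wrist','op2');s=manip.read_state();print(s['eef_pos'],s['eef_rot'])
E
```

```text
[ 543.23242766 -233.43486611   55.42836496] [ 3.14140625e+00 -5.33764050e-04 -6.73117041e-02]
```

View pics/op2.png

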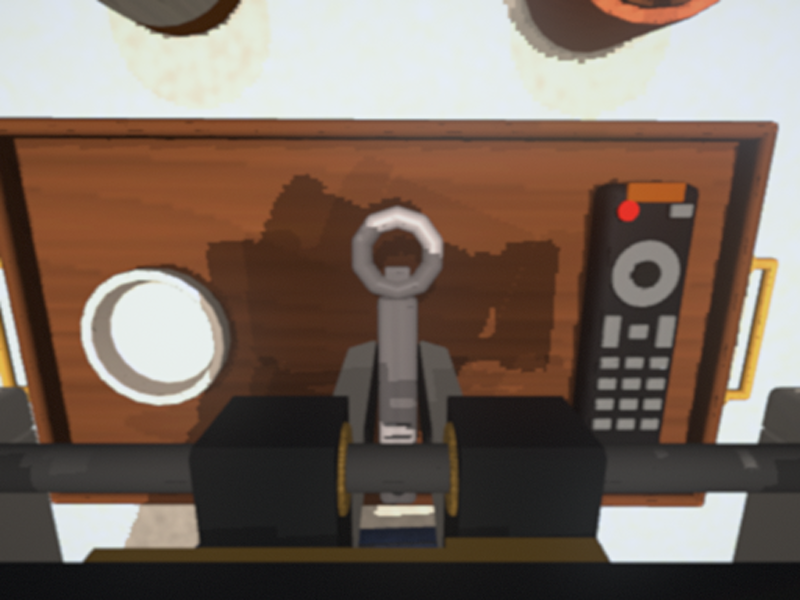

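The opener is held straight, head (397,207) and tail (397,500). The dish is at (155,336), and the remote's window edge at about (652,185).

```bash
python3 - <<'E'
from h import *
m=np.load("pics/op2.npz")
f=lambda p,z:w(m,(np.array(p)+.5)*.64-.5,z)[:,:2]
a=-.07;X=np.array([np.cos(a),np.sin(a)]);Y=np.array([-np.sin(a),np.cos(a)])
o=np.array([544,-224])
for n,p,z in [("op",[(397,207),(397,500)],61),("dish",[(155,336)],25),("rem front",[(604,184),(697,188)],26),("tray corner, front",[(778,122),(703,506)],22)]: print(n,((f(p,z)-o)@np.c_[X,Y]).round(1).tolist())
E
```

```text
op [[63.6, -9.0], [-64.9, -9.4]]
dish [[0.2, 109.7]]
rem front [[72.9, -102.1], [71.2, -144.2]]
tray corner, front [[99.7, -178.1], [-98.2, -177.9]]
```

Emit:
jog_arm --plan '[0, -0.001, -0.015, 0, 0, 0, 0, -0.001, -0.027, 0, 0, 0, 0, -0.001, -0.036, 0, 0, 0, 0, -0.001, -0.042, 0, 0, 0, 0, -0.001, -0.045, 0, 0, 0, 0, -0.001, -0.046, 0, 0, 0, 0, -0.001, -0.046, 0, 0, 0]'

```text
clock: 20.1
eef_pos: [542.6, -235.1, 9.4]
eef_rot: [-3.141, 0.001, -0.069]
wrist_force: [-7.6, 3.5, 11.1]
finger_gap: 15.4
finger_force: 30.0
```

Emit:
jog_arm --plan '[0, 0, 0, 0, 0, 0, 0, 0, 0, 0, 0, 0, 0, 0, 0, 0, 0, 0, 0, 0, 0.01, 0, 0, 0, 0, 0, 0.03, 0, 0, 0, 0, 0, 0.07, 0, 0, 0, 0, 0, 0.1, 0, 0, 0]' --claw 0.05

```text
clock: 20.8
eef_pos: [543.0, -235.3, 111.1]
eef_rot: [3.141, -0.001, -0.069]
wrist_force: [1.2, 0.7, 0.3]
finger_gap: 49.7
finger_force: 0.0
```

Emit:
jog_arm --plan '[-0.11, 0.45, 0, 0, 0, 36.7, -0.11, 0.45, 0, 0, 0, 36.7, -0.11, 0.45, 0, 0, 0, 36.7, -0.11, 0.45, 0, 0, 0, 36.7, -0.11, 0.45, 0, 0, 0, 36.7, -0.11, 0.45, 0, 0, 0, 36.7, -0.11, 0.45, 0, 0, 0, 36.7, -0.11, 0.45, 0, 0, 0, 36.7, -0.11, 0.45, 0, 0, 0, 36.7, -0.11, 0.45, 0, 0, 0, 36.7, -0.11, 0.45, 0, 0, 0, 36.7, -0.11, 0.45, -0.03, 0, 0, 36.7, -0.11, 0.45, -0.05, 0, 0, 36.7, -0.11, 0.45, -0.05, 0, 0, 36.7, -0.11, 0.45, -0.05, 0, 0, 36.7]'

```text
clock: 22.3
eef_pos: [433.3, 213.9, 59.1]
eef_rot: [3.142, -0.0, 0.571]
wrist_force: [-0.6, 0.3, 0.3]
finger_gap: 49.8
finger_force: 0.0
```

```bash
python3 - <<'E'
from h import *
snap('wrist','wh1');s=manip.read_state();print(s['eef_pos'],s['eef_rot'])
E
```

```text
[433.56633404 214.24505463  59.57400807] [ 3.14133920e+00 -1.17979693e-03  5.70975624e-01]
```

View pics/wh1.png

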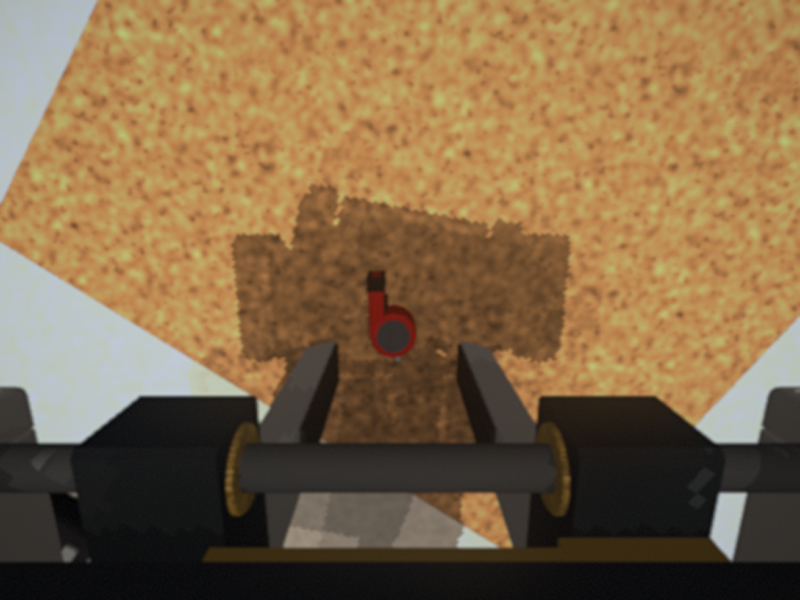

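The whistle is aligned with the tool: mouthpiece pointing up at (376,280), barrel top at (392,335).

```bash
python3 - <<'E'
from h import *
m=np.load("pics/wh1.npz")
f=lambda p,z:w(m,(np.array(p)+.5)*.64-.5,z)[:,:2]
print(f([(392,335)],23),f([(392,331)],20),f([(376,271)],18))
E
```

```text
[[431.43741728 215.83923796]] [[432.41234425 216.5000485 ]] [[453.98338745 239.76149584]]
```

Emit:
jog_arm --plan '[-0.001, 0.002, -0.02, 0, 0, 0, -0.001, 0.002, -0.035, 0, 0, 0, -0.001, 0.002, -0.045, 0, 0, 0, -0.001, 0.002, -0.046, 0, 0, 0, -0.001, 0.002, -0.046, 0, 0, 0, -0.001, 0.002, -0.046, 0, 0, 0]'

```text
clock: 22.95
eef_pos: [432.3, 216.9, 13.3]
eef_rot: [3.141, -0.001, 0.572]
wrist_force: [-0.1, 0.0, 0.2]
finger_gap: 50.2
finger_force: 0.0
```

Emit:
jog_arm --plan '[0, 0, 0, 0, 0, 0, 0, 0, 0, 0, 0, 0, 0, 0, 0, 0, 0, 0, 0, 0, 0, 0, 0, 0, 0, 0, 0, 0, 0, 0, 0, 0, 0.01, 0, 0, 0, 0, 0, 0.03, 0, 0, 0, 0, 0, 0.07, 0, 0, 0, 0, 0, 0.1, 0, 0, 0, 0, 0, 0.1, 0, 0, 0]' --claw 0.01 --force 10

```text
clock: 23.95
eef_pos: [433.5, 217.5, 116.8]
eef_rot: [3.14, -0.007, 0.572]
wrist_force: [0.7, -0.4, -0.3]
finger_gap: 24.1
finger_force: 10.0
```

Emit:
jog_arm --plan '[0.112, -0.336, 0, 0, 0, 0, 0.112, -0.336, 0, 0, 0, 0, 0.112, -0.336, 0, 0, 0, 0, 0.112, -0.336, 0, 0, 0, 0, 0.112, -0.336, 0, 0, 0, 0, 0.112, -0.336, 0, 0, 0, 0, 0.112, -0.336, 0, 0, 0, 0, 0.112, -0.336, 0, 0, 0, 0, 0.112, -0.336, 0, 0, 0, 0, 0.112, -0.336, -0.03, 0, 0, 0, 0.112, -0.336, -0.05, 0, 0, 0, 0.112, -0.336, -0.05, 0, 0, 0, 0.112, -0.336, -0.05, 0, 0, 0]'

```text
clock: 25.25
eef_pos: [543.8, -118.2, 63.0]
eef_rot: [-3.141, 0.0, 0.573]
wrist_force: [-0.8, -0.1, 0.2]
finger_gap: 23.8
finger_force: 10.0
```

```bash
python3 - <<'E'
from h import *
snap('wrist','wh2');s=manip.read_state();print(s['eef_pos'],s['eef_rot'],s['finger_gap'])
E
```

```text
[ 544.13822355 -118.50748011   63.58443346] [ 3.14078109e+00 -7.46656523e-04  5.73022405e-01] 23.666370450458214
```

View pics/wh2.png

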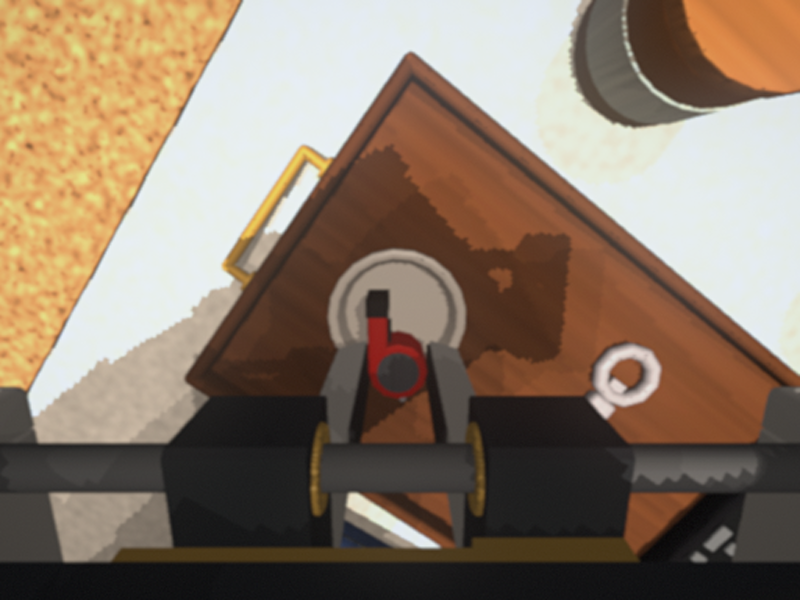

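The whistle is held level above the dish (rim centre about (397,315)), so I'll lower it and release just above the rim.

Emit:
jog_arm --plan '[0, 0, -0.015, 0, 0, 0, 0, 0, -0.027, 0, 0, 0, 0, 0, -0.034, 0, 0, 0, 0, 0, -0.037, 0, 0, 0, 0, 0, -0.038, 0, 0, 0, 0, 0, -0.038, 0, 0, 0, 0, 0, -0.038, 0, 0, 0]'

```text
clock: 26.0
eef_pos: [544.0, -119.3, 24.8]
eef_rot: [3.141, -0.0, 0.572]
wrist_force: [0.2, 0.1, 0.7]
finger_gap: 23.7
finger_force: 10.0
```

Emit:
jog_arm --plan '[0, 0, 0, 0, 0, 0, 0, 0, 0, 0, 0, 0, 0, 0, 0, 0, 0, 0, 0, 0, 0.01, 0, 0, 0, 0, 0, 0.03, 0, 0, 0, 0, 0, 0.07, 0, 0, 0, 0, 0, 0.11, 0, 0, 0, -0.06, -0.05, 0.13, 0, 0, -8, -0.12, -0.1, 0.14, 0, 0, -16, -0.12, -0.1, 0.14, 0, 0, -24, -0.12, -0.1, 0.14, 0, 0, -36, -0.12, -0.1, 0.14, 0, 0, -36, -0.12, -0.1, 0.14, 0, 0, -36, -0.12, -0.1, 0.14, 0, 0, -36]' --claw 0.04

```text
clock: 27.4
eef_pos: [423.9, -219.1, 164.8]
eef_rot: [3.141, -0.0, -0.054]
wrist_force: [-0.6, 0.2, 0.7]
finger_gap: 39.8
finger_force: 0.0
```

```bash
python3 - <<'E'
from h import *
snap('wrist','fin');s=manip.read_state();print(s['eef_pos'],s['eef_rot'],s['finger_gap'])
E
```

```text
[ 423.921906   -219.02426126  164.69399162] [ 3.14147360e+00 -1.69778060e-04 -5.38540392e-02] 39.798109997858965
```

View pics/fin.png

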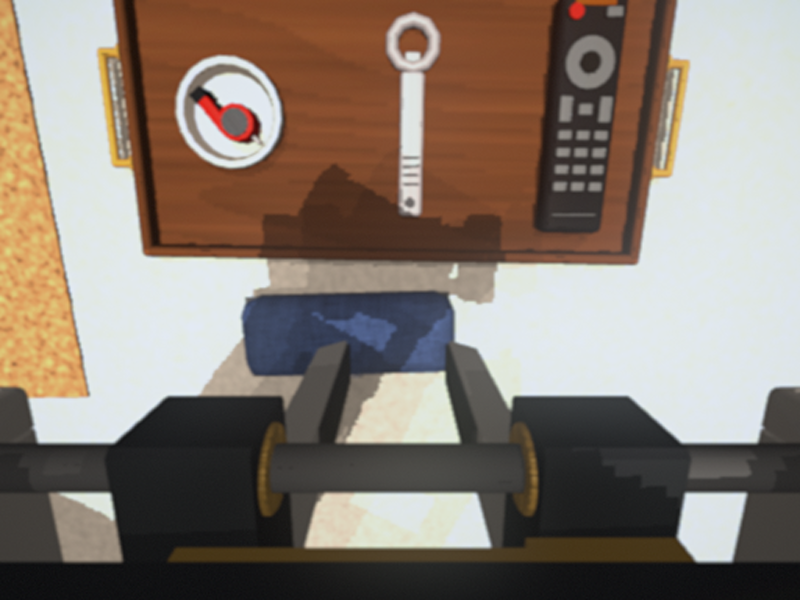

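Everything is laid: whistle in the dish at (230,112), opener from head (413,42) to tail (410,214), remote straight with its tail at (568,231). I'll do one numeric check before handing in.

```bash
python3 - <<'E'
from h import *
m=np.load("pics/fin.npz")
f=lambda p,z:w(m,(np.array(p)+.5)*.64-.5,z)[:,:2]
F=f([(145,255),(637,263)],22);Y=(F[0]-F[1]);Y/=np.linalg.norm(Y);X=np.array([Y[1],-Y[0]]);o=F.mean(0)+100*X;print(o,np.arctan2(X[1],X[0]))
for n,p,z in [("op head,tail",[(413,42),(410,214)],16),("dish",[(229,112)],25),("rem tail, front",[(568,231),(604,1)],26),("whistle barrel,tip",[(236,122),(198,93)],33)]: print(n,((f(p,z)-o)@np.c_[X,Y]).round(1).tolist())
E
```

```text
[ 546.6324736  -223.51098415] -0.07045171826755584
op head,tail [[43.3, -12.2], [-68.1, -12.8]]
dish [[-3.2, 109.3]]
rem tail, front [[-77.6, -124.0], [65.5, -131.2]]
whistle barrel,tip [[-10.4, 102.3], [6.6, 125.5]]
```

```bash
python3 -c "
from cell import manip
print(manip.sign_off())"
```

```text
the job is handed in; nothing more can be done
None
```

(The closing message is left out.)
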